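Turn the bench heater off at its guarded dial

ROBOT

A 7-joint arm with a two-finger parallel gripper is mounted at the origin on the work surface. World frame = base frame: x ahead of the robot, y to its left, z up, the work surface at z = 0. Lengths are in m, angles in rad, forces in N, time in s.
With the tool pointing down it reaches from about 0.425 to 0.95 m from the base axis. Payload 4.7 kg.
Tool frame: the origin (TCP) lies where the fingers leave the gripper's body, on its centre line; the fingertips stand 73 mm ahead of it and the grasp point (between the pads) lies 54 mm ahead of it; z points along the fingers, y is the line along which they close (so a half turn about z gives the same grasp; the last joint's range is limited). The gripper opens to 85 mm and grips with 20 to 120 N. Pads are 22 mm wide; open, the fingers measure 114 mm over their backs; the gripper's body (76 mm by 85 mm) begins 54 mm behind the grasp point. The pads swing forward as they close: fully open they stand 13 mm farther back than shut.
Start: joints at [-1.327, 0.469, -0.049, 1.532, 0.024, 1.141, -0.082], TCP at [0.182, 0.65, 0.304] pointing down, gripper open.
Joint ranges: [-2.59, 2.59], [-0.33, 1.99], [-1.39, 1.29], [0.1, 2.45], [-1.04, 4.18], [0.21, 1.99], [-2.66, 2.66]. Speed limits (rad/s): [2.57, 2.57, 3.14, 3.14, 3.14, 3.14, 3.14].

INTERFACE

Orientations are given as a rotation vector (axis times angle).
In Python, from station import telemetry, eyes, robot gives the robot as it stands.
- The arm moves only by the tool jog_arm, never from a script. Its argument "increments" is a list of rows, each an object with "translation": the shift along the tool's x, y, z in mm, a list of three; "twist": the turn about the tool's z in rad; "jaw": the opening in per cent of the stroke, from 0 (shut) to 100 (fully open). In form: [{"translation": [dx, dy, dz], "twist": twist, "jaw": jaw}, ...]. A call has exactly 5 rows; each row shifts and turns the commanded pose from where the row before left it, along the tool's axes as they then stand; what a row does not reach is not made up. A row lasts 1/8 s, in which the tool goes at most 62.5 mm and 10.7 degrees, less where a joint would pass 70% of its speed; a pose out of reach is approached as far as the arm can. A call is refused whole if a number of a shift passes 62.5 or a number of a turn 0.188, either way. A call with a gripper value outside its range is refused whole. The fingers move at their own pace and stop on an object; "grip_force" is the grip in N (left out, the last holds). Time passes only in rows, so rows that do not move let the fingers close, or fill a call up. It gives the time, the measured TCP pose, the force, the opening and the grip force at its end, in the units of the state.
- telemetry.sense(): the state, without advancing time (a new reading comes with each control period).
- eyes.get_image(name): name is "side" or "top" or "wrist"; returns a dict with "pixels" (384x512x3 uint8, blue, green, red), "depth" (384x512 float32, m along the optical axis (not along the pixel's ray), 0 where there is no reading), "intrinsics" (3x3 intrinsics, pixels), "origin" and "orientation" of the camera in the world. Camera axes: x right, y up, looking along -z (the intrinsics and any distortion apply to the point x, -y, -z); pixel columns grow to the right and rows downward; lengths in m; the calibration is good to about 2 mm. A picture is of the moment at which its call begins.
- robot.hand_in(): hands the job in; it is judged then, once.
The state is a dict: "clock": time; "q": joint angles; "joint_velocities": joint speeds; "joint_efforts": joint torques, N m; "eef_pos": TCP position; "ee_rot": TCP orientation; "ft_force": force on the tool from outside, world axes, zero at the start; "ft_torque": the same for the moment, N m; "grip_width": finger opening in m; "finger_force": force on a finger pad.
Only numpy, scipy, OpenCV 4.12 (cv2) and the standard library are available. Lean on these libraries where they do the work, as an engineer would, in place of code of your own. Each camera call takes 0.05 s, during which the arm holds its last target. There are 200 camera calls.

TASK

Turn the little white heater off: slide its clear guard fully open by the orange tab, reach into the well and turn the dial clockwise (seen from above) until it is held firmly against its off stop for about a second, at roughly half a newton metre, never forcing it. Leave it against the stop and slide the guard fully shut again. Do not lean on the collar round the well, and leave the plant, mug and book where they are.

Things in the scene. Friction and masses are not known exactly. Their poses are not given: they have to be found in the camera images.
- heater: white convector heater standing firmly on the bench (it cannot be moved), 180 x 420 x 140 mm (x, y, z of its own frame); origin under its middle. The round dial well is in its top, centred at its own x = 0, y = -90 mm. Two low grey rails run along the top either side of the guard.
- collar: grey plastic collar that lines the dial well: inner diameter 100 mm, outer 112 mm; origin at the middle of the well's floor, 92 mm above the bench; its rim is 54 mm above that floor (146 mm above the bench). Do not press on it: at most 15 N.
- dial: black dial in the well, turning about the upright axis through its origin on the well's floor. A disc 54 mm across and 4 mm high carries an upright grip bar 38 mm long (along the dial's own x), 12 mm thick (own y), its top 40 mm above the origin, 14 mm below the collar's rim. An orange line marks its -x end. It starts 0 to 0.5 rad clockwise (from above) of the heater's yaw; it stays where left.
- dial_grip (a point): the point at which to grip the dial's bar: on the dial's axis, 26 mm above the well's floor and 14 mm below the bar's top; axes as the dial's.
- stop: the dial's hidden off stop; origin on the dial's axis (this pose does not tell where it is met). Met, by feel, 0.9 to 1.35 rad clockwise of the heater's yaw, different each time. Until then the torque about the vertical stays within 0.2 N m either way (friction); then it climbs steeply, within 0.05 rad. Firm: 0.45 to 0.75 N m in all (best 0.6), held a second; over 0.85 forces it.
- guard (a joint): how far the clear sliding guard over the well is open, in m: 0 is shut, 0.125 fully open (it slides towards the heater's own +y). It slides with about 2 N of friction and stays where left. It may start up to 10 mm open. Fully shut means within 6 mm, fully open within 15 mm.
- guard_tab (a point): middle of the guard's orange upright tab: 34 mm wide along the heater's x, 10 mm thick along its y; its top is 13 mm above this point, the upper face of the clear plate (120 x 120 x 4 mm, just over the collar's rim) 18 mm below it. The tab is 45 mm towards the heater's +y from the guard's middle. The point moves with the guard; axes as the heater's.
- plant: white pot, 90 mm across and 90 mm high, with leaves reaching to about 250 mm; origin under its middle; bystander.
- mug: blue mug, 80 mm across and 90 mm high; origin under its middle; bystander.
- book: yellow book lying flat, 110 x 180 x 24 mm; origin under its middle; bystander.

How it is judged:
On the way, in this order (a step that is already met when the one before it is completed fails the run):
1. the guard is slid fully open (within 15 mm) (value of joint guard above 0.11 m), for 0.1 s.
2. the dial is held firmly against its off stop (over 10 N at the stop, about 0.35 N m at the dial) for 0.3 s (contact force between dial and stop above 10 N), for 0.3 s.
At the end, for the whole second after the job is handed in: The dial rests against its off stop (over 0.4 N there) and is still; the guard is fully shut (within 6 mm) (contact force between dial and stop above 0.4 N and value of joint guard below 0.006 m and angular speed of dial below 0.05 rad/s); the robot touches nothing.
It fails at once if the dial is forced: over 32 N at its stop (about 0.87 N m at the dial) (contact force between dial and stop above 32 N).
It fails at once if the collar is pressed with over 15 N (contact force between any of the fingers, the arm and collar above 15 N).
It fails at once if a bystander is moved by over 25 mm (distance of any of plant, mug, book from where it was at the start of the episode above 0.025 m).
It also fails if it takes over 72 s, if anything falls off the work surface, if the arm or the gripper's body presses on something with over 40 N, if the wrist force passes 120 N, or if a joint passes its speed limit or range.

## Working session

There is one attempt and no reset: what is moved stays moved. The work goes in short steps, Python scripts to look and compute and a tool call to move; the robot and the scene stay as the last step left them, time stands still between calls to the robot, and variables do not carry over. Pictures are saved under pics/ and viewed, at most 10 in all, crops included, and the job is handed in when it is done.

Besides the shell and the picture viewer there is one more tool, called after ">>>" as name([rows], argument=value, ...), one row to a line, values as JSON. jog_arm: Moves the arm, as the interface text tells. Its arguments: {"type":"object","properties":{"increments":{"type":"array"},"grip_force":{"type":"number"}},"required":["increments"]}

```bash
mkdir -p pics
cat > h.py <<'E'
import numpy as np,cv2
from scipy.spatial.transform import Rotation as R
from station import telemetry,eyes,robot
def rot(o):
    o=np.array(o,float)
    return o if o.shape==(3,3) else (R.from_rotvec(o).as_matrix() if o.size==3 else R.from_quat(o).as_matrix())
def ray(im,u,v):
    K=np.array(im["intrinsics"]);d=np.linalg.inv(K)@np.array([u,v,1.]);return rot(im["orientation"])@np.array([d[0],-d[1],-d[2]*1.0])
def onplane(im,u,v,z):
    d=ray(im,u,v);o=np.array(im["origin"]);return o+d*(z-o[2])/d[2]
def dpt(im,u,v):
    return np.array(im["origin"])+ray(im,u,v)*im["depth"][int(v),int(u)]
def orange(im,lo=(5,150,120),hi=(20,255,255)):
    return cv2.inRange(cv2.cvtColor(im["pixels"],cv2.COLOR_BGR2HSV),lo,hi)
def tool():
    s=telemetry.sense();return np.array(s["eef_pos"]),rot(s["ee_rot"]),s
E
python3 - <<'E'
from h import *
s=telemetry.sense();print(s)
ims=[eyes.get_image(n) for n in("top","side")]
for n,im in zip(("top","side"),ims):
    print(n,im["origin"],im["orientation"],im["intrinsics"])
    m=orange(im);k,l,st,c=cv2.connectedComponentsWithStats(m)
    for i in range(1,k):
        if st[i,4]>8: print(st[i],c[i],dpt(im,*c[i]))
    cv2.imwrite(f"pics/{n}0.png",im["pixels"])
E
```

```text
{'clock': 0.0, 'q': array([-1.32693432,  0.46947048, -0.04857446,  1.53371871,  0.02411371,
        1.14099853, -0.08231616]), 'joint_velocities': array([-0.00031602, -0.00042416, -0.00037623,  0.00078673, -0.00176175,
       -0.00128927, -0.0011057 ]), 'joint_efforts': array([ 4.58754930e-04, -5.10301101e+01, -4.68630600e-02, -2.37715226e+01,
        1.04938354e-02,  7.51170184e-03,  1.34687815e-05]), 'eef_pos': array([0.18171755, 0.6496112 , 0.30283115]), 'ee_rot': array([-0.42709689, -3.11224495,  0.00314327]), 'ft_force': array([ 0.09237233, -0.53552763, -0.12875444]), 'ft_torque': array([-0.02736341,  0.00858954,  0.0263635 ]), 'finger_force': 0.0, 'grip_width': 0.08528643697416044}
top [0.44897719 0.01507296 1.38362604] [ 0.11070772 -0.07777724 -1.55065801] [[436.15968922   0.         258.08084001]
 [  0.         436.15968922 183.56406678]
 [  0.           0.           1.        ]]
[293 208   4  12  29] [294.55172414 213.55172414] [ 0.51295285 -0.06035437  0.17742187]
[  0 257   4   5  20] [  1.5 259. ] [ 0.33061286  1.15257968 -0.49279986]
side [ 0.3995875  -0.54626933  0.8207739 ] [ 0.72374277 -0.10966367 -0.29834714] [[365.13303948   0.         253.21217919]
 [  0.         365.13303948 192.08027044]
 [  0.           0.           1.        ]]
```

View pics/top0.png

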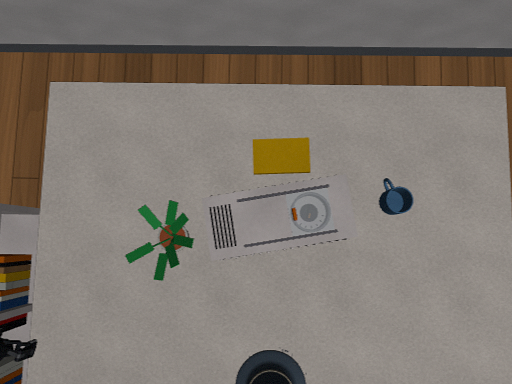

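View pics/side0.png

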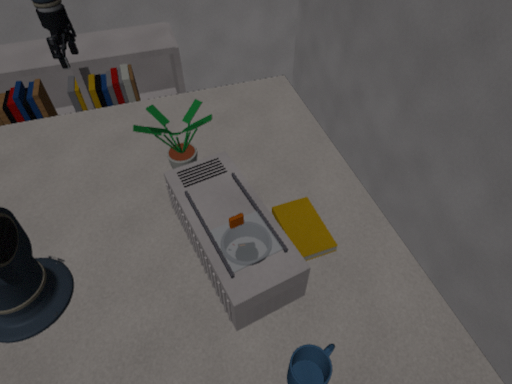

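The top view shows the tab at (294,213), the well at (309,211), and the rails from (238,200) to (329,186) and from (245,246) to (338,232). Heater +y runs left, towards the plant at (172,237). The mug is at (396,200) and the book at (281,156). Next I measure the axes.

Run:
```python
from h import *
im=eyes.get_image("top");g=im["pixels"].astype(int)
# rails: dark grey, unsaturated, inside the heater
sub=((g.max(2)<140)&(g.max(2)-g.min(2)<25)).astype(np.uint8)
mask=np.zeros_like(sub);mask[175:260,236:345]=sub[175:260,236:345]
k,l,st,c=cv2.connectedComponentsWithStats(mask)
for i in range(1,k):
    if st[i,4]>60:
        v,u=np.nonzero(l==i)
        P=np.array([onplane(im,a,b,0.147)[:2] for a,b in zip(u,v)])
        m=P.mean(0);d=np.linalg.svd(P-m)[2][0];d*=np.sign(d[1])
        t=(P-m)@d
        print(st[i],m,d,"yaw",np.arctan2(-d[0],d[1]),"ends",m+d*t.min(),m+d*t.max(),dpt(im,*c[i]))
print("tab",onplane(im,294.5,213.5,0.177), "well",onplane(im,309.5,212,0.146))
for n,(u,v) in dict(plant=(172,237),mug=(396,203),book=(281,156),leaf=(184,220),leafr=(190,242)).items(): print(n,dpt(im,u,v))
si=eyes.get_image("side");m=orange(si,(3,150,100),(20,255,255));v,u=np.nonzero(m[205:235,220:255]);u=u+220;v=v+205
print(len(u),u.mean(),v.mean(),onplane(si,u.mean(),v.mean(),0.17),dpt(si,u.mean(),v.mean()))
p,Rm,s=tool();print(p,Rm)
```

```text
[ 236  178  103   70 1776] [ 0.53191126 -0.04934472] [0.08234393 0.99660397] yaw -0.08243727351683286 ends [ 0.52037993 -0.18890778] [0.54468405 0.10524369] [ 0.53148782 -0.04933598  0.14918917]
[299 203  20  19 286] [ 0.51882108 -0.10143655] [0.07138395 0.99744891] yaw -0.07144471198821767 ends [ 0.51690916 -0.12815175] [ 0.52075298 -0.07444209] [ 0.51872522 -0.10130839  0.14839796]
[242 252  23   8  65] [0.3948374  0.04618493] [-0.10786723  0.99416531] yaw 0.10807751561246048 ends [0.3975012  0.02163385] [0.39082168 0.08319605] [ 0.38837764  0.04989279 -0.0004868 ]
tab [ 0.51311522 -0.06023693  0.177     ] well [ 0.51977504 -0.10451108  0.146     ]
plant [0.44175856 0.29529625 0.08964738]
mug [ 0.56158424 -0.3914466  -0.00117827]
book [ 0.70277028 -0.02561233  0.02027997]
leaf [0.48818334 0.23714669 0.21839809]
leafr [0.43026844 0.21836285 0.22110443]
38 235.28947368421052 216.73684210526315 [ 0.51380582 -0.05046685  0.17      ] [ 0.51187489 -0.05884871  0.18100174]
[0.18175729 0.64980148 0.30326012] [[-9.63035449e-01  2.69374532e-01 -2.91974184e-04]
 [ 2.69374688e-01  9.63034757e-01 -1.15540534e-03]
 [-3.00554845e-05 -1.19134676e-03 -9.99999290e-01]]
```

>>> jog_arm([
  {"translation":[0,0,-60],"twist":0,"jaw":100},
  {"translation":[0,0,-60],"twist":0,"jaw":100},
  {"translation":[-42,-33,0],"twist":0,"jaw":100},
  {"translation":[-42,-33,0],"twist":0,"jaw":100},
  {"translation":[-42,-33,0],"twist":0,"jaw":100},
], grip_force=30)

```text
clock: 0.82
eef_pos: [0.2773, 0.5192, 0.4238]
ee_rot: [0.427, 3.112, 0.0]
ft_force: [0.9, 0.4, 0.8]
grip_width: 0.0856
finger_force: 0.0
```

Run:
```python
from h import *
im=eyes.get_image("top")
for a,b in (((238,200),(329,186)),((245,246),(338,232))):
    A,B=onplane(im,*a,.149),onplane(im,*b,.149);d=A-B;print(A,B,np.arctan2(-d[0],d[1]),np.linalg.norm(d))
g=im["pixels"][165:270,195:360];cv2.imwrite("pics/c1.png",cv2.resize(g,None,fx=4.5,fy=4.5,interpolation=cv2.INTER_CUBIC))
p,Rm,s=tool();print(p)
```

```text
[0.55000819 0.09865666 0.149     ] [ 0.59442712 -0.15911173  0.149     ] 0.17064520270286265 0.26156754636911766
[0.42100926 0.07579725 0.149     ] [ 0.46499993 -0.1842345   0.149     ] 0.1675874728150288 0.26372655179623145
[0.2838926  0.51275669 0.42443155]
```

>>> jog_arm([
  {"translation":[-42,-33,0],"twist":0,"jaw":100},
  {"translation":[-42,-33,0],"twist":0,"jaw":100},
  {"translation":[-42,-33,0],"twist":0,"jaw":100},
  {"translation":[-42,-33,0],"twist":0,"jaw":100},
  {"translation":[-27,-46,0],"twist":0,"jaw":100},
])

```text
clock: 1.5
eef_pos: [0.4177, 0.2953, 0.4236]
ee_rot: [0.429, 3.112, -0.0]
ft_force: [0.2, -0.1, 0.6]
grip_width: 0.0856
finger_force: 0.0
```

>>> jog_arm([
  {"translation":[-27,-46,0],"twist":0,"jaw":100},
  {"translation":[-27,-46,0],"twist":0,"jaw":100},
  {"translation":[-27,-46,0],"twist":0,"jaw":100},
  {"translation":[-27,-46,0],"twist":0,"jaw":100},
  {"translation":[-27,-46,0],"twist":0,"jaw":100},
])

```text
clock: 2.12
eef_pos: [0.4845, 0.0374, 0.424]
ee_rot: [0.427, 3.112, 0.001]
ft_force: [-0.2, 0.5, -0.4]
grip_width: 0.0856
finger_force: 0.0
```

>>> jog_arm([
  {"translation":[0,0,0],"twist":-0.15,"jaw":100},
  {"translation":[0,0,0],"twist":-0.15,"jaw":100},
  {"translation":[0,0,0],"twist":-0.142,"jaw":100},
  {"translation":[0,0,0],"twist":0,"jaw":60},
  {"translation":[0,0,0],"twist":0,"jaw":60},
])

```text
clock: 2.75
eef_pos: [0.4843, 0.039, 0.4238]
ee_rot: [0.262, -3.13, -0.0]
ft_force: [-0.6, 0.1, -0.6]
grip_width: 0.052
finger_force: 0.0
```

```bash
cat >> h.py <<'E'
def status(tgt=None,yaw=None):
    p,Rm,s=tool();y=np.arctan2(-Rm[0,1],Rm[1,1])
    print("tcp",p.round(4),"yaw",round(y,4),"w",round(s["grip_width"],4),"F",s["ft_force"].round(1),"T",s["ft_torque"].round(2),"q7",s["q"][6].round(2),"t",s["clock"])
    if tgt is not None: print("move mm",(Rm.T@(np.array(tgt)-p)*1000).round(1))
    if yaw is not None: print("twist",round(y-yaw,4))
E
python3 - <<'E'
from h import *
im=eyes.get_image("wrist");status((.513,-.060,.30),.169)
m=orange(im);k,l,st,c=cv2.connectedComponentsWithStats(m)
for i in range(1,k):
    if st[i,4]>20: print(st[i],c[i],onplane(im,*c[i],.18),dpt(im,*c[i]))
cv2.imwrite("pics/w1.png",im["pixels"])
E
```

```text
tcp [0.4843 0.039  0.4238] yaw 0.1677 w 0.0514 F [0.7 0.4 0.6] T [-0.02  0.01 -0.06] q7 1.6 t 2.8
move mm [ -11.7 -102.4  123.8]
twist -0.0013
[152 168  10  31 228] [156.48684211 183.02631579] [ 0.51390698 -0.05833956  0.18      ] [ 0.51313693 -0.05769923  0.18237451]
```

View pics/w1.png

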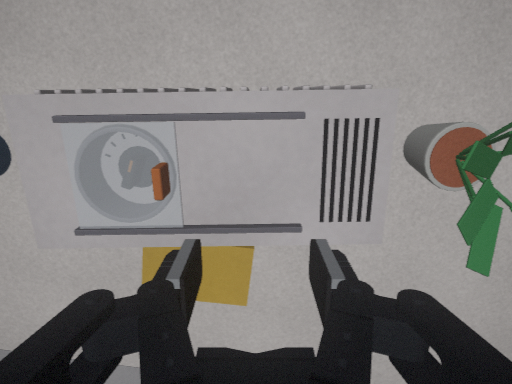

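The wrist view shows the tab at (156,183), the well centred near (125,172) with the dial inside, and the plant at the far right (460,155). The tab position agrees across the views, at about (0.513, -0.058), with its top at 0.182.

>>> jog_arm([
  {"translation":[-6,-50,0],"twist":0,"jaw":60},
  {"translation":[-6,-50.5,0],"twist":0,"jaw":60},
  {"translation":[0,0,50],"twist":0,"jaw":60},
  {"translation":[0,0,50],"twist":0,"jaw":60},
  {"translation":[0,0,50],"twist":0,"jaw":60},
])

```text
clock: 3.42
eef_pos: [0.5132, -0.058, 0.2726]
ee_rot: [-0.263, 3.13, 0.0]
ft_force: [0.1, -0.9, 0.0]
grip_width: 0.0514
finger_force: 0.0
```

>>> jog_arm([
  {"translation":[0,0,22],"twist":0,"jaw":60},
  {"translation":[0,0,20],"twist":0,"jaw":60},
  {"translation":[0,0,0],"twist":0,"jaw":0},
  {"translation":[0,0,0],"twist":0,"jaw":0},
  {"translation":[0,0,0],"twist":0,"jaw":0},
])

```text
clock: 4.05
eef_pos: [0.5137, -0.0581, 0.2329]
ee_rot: [-0.267, 3.128, -0.0]
ft_force: [0.2, 0.5, 0.4]
grip_width: 0.0094
finger_force: 32.1
```

Run:
```python
from h import *
status()
im=eyes.get_image("side");cv2.imwrite("pics/s2.png",im["pixels"][100:320,100:360].repeat(2,0).repeat(2,1))
```

```text
tcp [ 0.5137 -0.0581  0.2329] yaw 0.1703 w 0.0094 F [0.2 0.5 0.4] T [-0.09 -0.02  0.32] q7 1.95 t 4.05
```

View pics/s2.png

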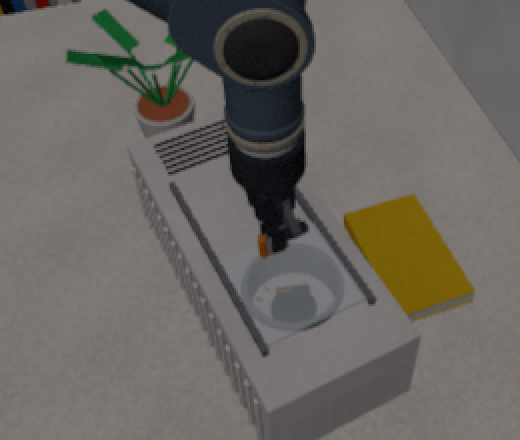

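The fingers hold the tab: width 9.4 mm, against 10 mm for the tab. Now I slide it along +y.

>>> jog_arm([
  {"translation":[0,24,0],"twist":0,"jaw":0},
  {"translation":[0,24,0],"twist":0,"jaw":0},
  {"translation":[0,24,0],"twist":0,"jaw":0},
  {"translation":[0,24,0],"twist":0,"jaw":0},
  {"translation":[0,24,0],"twist":0,"jaw":0},
])

```text
clock: 4.72
eef_pos: [0.4923, 0.0597, 0.2328]
ee_rot: [0.266, -3.129, 0.002]
ft_force: [-3.1, -3.8, 4.3]
grip_width: 0.0095
finger_force: 32.8
```

Run:
```python
from h import *
status()
```

```text
tcp [0.4923 0.0597 0.2328] yaw 0.1693 w 0.0095 F [-3.1 -3.8  4.3] T [-0.65  0.58  0.33] q7 1.68 t 4.725
```

>>> jog_arm([
  {"translation":[0,2,0],"twist":0,"jaw":0},
  {"translation":[0,2,0],"twist":0,"jaw":0},
  {"translation":[0,0,0],"twist":0,"jaw":0},
  {"translation":[0,0,0],"twist":0,"jaw":0},
  {"translation":[0,0,0],"twist":0,"jaw":0},
])

```text
clock: 5.35
eef_pos: [0.4917, 0.0632, 0.2328]
ee_rot: [0.266, -3.129, 0.001]
ft_force: [-2.7, -2.3, 5.8]
grip_width: 0.0092
finger_force: 32.8
```

Run:
```python
from h import *
status()
```

```text
tcp [0.4917 0.0632 0.2328] yaw 0.1696 w 0.0092 F [-2.7 -2.3  5.8] T [-0.57  0.66  0.37] q7 1.67 t 5.35
```

>>> jog_arm([
  {"translation":[0,0,0],"twist":0,"jaw":50},
  {"translation":[0,0,0],"twist":0,"jaw":50},
  {"translation":[0,0,-40],"twist":0,"jaw":50},
  {"translation":[0,0,-40],"twist":0,"jaw":50},
  {"translation":[0,-56,0],"twist":0,"jaw":50},
])

```text
clock: 5.98
eef_pos: [0.5038, 0.0128, 0.315]
ee_rot: [-0.28, 3.122, 0.005]
ft_force: [1.3, 0.2, -0.1]
grip_width: 0.0424
finger_force: 0.0
```

>>> jog_arm([
  {"translation":[0,-56,0],"twist":0,"jaw":50},
  {"translation":[0,-56,0],"twist":0,"jaw":50},
  {"translation":[0,0,0],"twist":0,"jaw":50},
  {"translation":[0,0,0],"twist":0,"jaw":50},
  {"translation":[0,0,0],"twist":0,"jaw":50},
])

```text
clock: 6.6
eef_pos: [0.5206, -0.0996, 0.3117]
ee_rot: [0.27, -3.13, -0.001]
ft_force: [-0.5, -0.2, 0.6]
grip_width: 0.0426
finger_force: 0.0
```

Run:
```python
from h import *
status((.519,-.103,.3))
im=eyes.get_image("wrist");cv2.imwrite("pics/w2.png",im["pixels"])
m=orange(im,(3,100,80),(25,255,255));k,l,st,c=cv2.connectedComponentsWithStats(m)
for i in range(1,k):
    if st[i,4]>8: print(st[i],c[i],onplane(im,*c[i],.132),dpt(im,*c[i]))
t=eyes.get_image("top");m=orange(t,(3,100,80),(20,255,255));k,l,st,c=cv2.connectedComponentsWithStats(m)
for i in range(1,k):
    if st[i,4]>8: print("top",st[i],c[i],onplane(t,*c[i],.18))
```

```text
tcp [ 0.5206 -0.0996  0.3117] yaw 0.1722 w 0.0426 F [-0.5 -0.2  0.6] T [ 0.02 -0.03  0.05] q7 2.0 t 6.6
move mm [ 2.2 -3.1 11.7]
[249 172  10  17  82] [253.25609756 180.09756098] [ 0.51381534 -0.10247835  0.132     ] [ 0.51326172 -0.10256281  0.13411446]
[ 464  175   48   58 2064] [488.26356589 202.64098837] [0.49943584 0.09245996 0.132     ] [0.4911786  0.05944916 0.17238345]
[ 217  293   98   53 4365] [265.46093929 317.61626575] [ 0.6423078  -0.06877123  0.132     ] [ 0.72522762 -0.05009692  0.02491009]
top [   0   52  126  156 9126] [ 37.67170721 111.52870918] [0.79159765 0.67768409 0.18      ]
top [ 125   53  209   31 5960] [230.16845638  68.31644295] [0.92672467 0.1285124  0.18      ]
top [ 335   55  177  138 5433] [428.73329652  73.61991533] [ 0.91743536 -0.43763868  0.18      ]
top [249 215   5  13  42] [250.66666667 220.85714286] [0.49053052 0.06022988 0.18      ]
top [164 225   8   9  35] [167.77142857 228.62857143] [0.46493313 0.28842091 0.18      ]
top [176 228   9   8  42] [180.83333333 232.23809524] [0.45573626 0.25187731 0.18      ]
top [160 230  13  12  84] [164.1547619  235.69047619] [0.44542013 0.29756111 0.18      ]
top [161 240  10   7  39] [165.76923077 243.1025641 ] [0.42530565 0.29219353 0.18      ]
top [174 244   8   6  27] [176.66666667 246.33333333] [0.41711737 0.26178577 0.18      ]
top [  0 255  31   8 171] [ 14.19298246 258.1871345 ] [0.37597424 0.70955701 0.18      ]
top [  0 268   5   6  25] [  1.6 270.4] [0.34221769 0.74164008 0.18      ]
top [  0 286  29  11 119] [ 13.48739496 290.62184874] [0.28869307 0.70388513 0.18      ]
top [  0 368  22  16 107] [ 10.45794393 375.75700935] [0.06666605 0.69263763 0.18      ]
top [ 15 381   6   3  12] [ 18.16666667 382.33333333] [0.05047749 0.67041235 0.18      ]
```

View pics/w2.png

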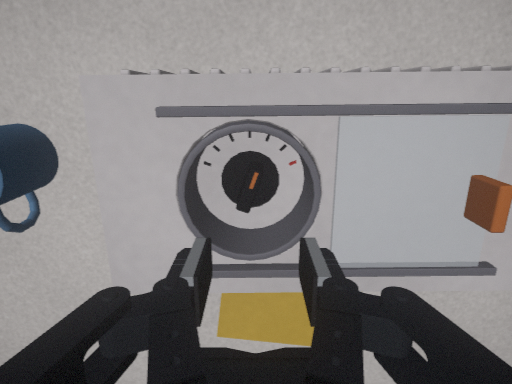

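The wrist view shows the open well with its rim centre near (249,190), the dial disc at (250,180), the orange line at (253,180) tilted clockwise, and the tab at right (487,203).

Run:
```python
from h import *
im=eyes.get_image("wrist");status()
hsv=cv2.cvtColor(im["pixels"],cv2.COLOR_BGR2HSV)
# white scale ring = well floor (inside), black disc
m=orange(im,(3,100,80),(25,255,255));v,u=np.nonzero(m[160:200,240:270]);P=np.array([onplane(im,a+240,b+160,.132)[:2] for a,b in zip(u,v)])
mm=P.mean(0);d=np.linalg.svd(P-mm)[2][0];d*=-np.sign(d[0]);print("line",mm,"dial yaw",np.arctan2(-d[1],-d[0]),"len",np.ptp((P-mm)@d))
dk=np.zeros(m.shape,np.uint8);dk[140:222,200:300]=((hsv[140:222,200:300,2]<45)|(m[140:222,200:300]>0))*255
k,l,st,c=cv2.connectedComponentsWithStats(dk);i=1+np.argmax(st[1:,4]);print(st[i])
hull=cv2.convexHull(np.argwhere(l==i)[:,::-1].astype(np.int32))
# disc upper side: contour points in top/left/right
q=np.array([onplane(im,*p,.096)[:2] for p in hull[:,0] if p[1]<190]);
def circ(q):
    A=np.c_[2*q,np.ones(len(q))];x=np.linalg.lstsq(A,(q**2).sum(1),rcond=None)[0];return x[:2],np.sqrt(x[2]+x[:2]@x[:2])
print("disc",circ(q))
D=im["depth"]; pts=[]
for b in range(110,270,1):
  for a in range(165,335,1):
    p=dpt(im,a,b)
    if .1445<p[2]<.152 : pts.append([a,b,*p])
pts=np.array(pts);c0=np.array([.519,-.103]);r=np.linalg.norm(pts[:,2:4]-c0,axis=1);s=pts[(r>.046)&(r<.06)]
print("rim",len(s),circ(s[:,2:4]),s[:,4].mean())
```

```text
tcp [ 0.5206 -0.1002  0.3118] yaw 0.1715 w 0.0429 F [-0.2  0.2 -0.5] T [ 0.03  0.04 -0.02] q7 2.0 t 6.75
line [ 0.51388595 -0.10243728] dial yaw -0.17171711168378914 len 0.014264457162678714
[ 223  151   56   61 2118]
disc (array([ 0.52282847, -0.10413556]), np.float64(0.025642717757199764))
rim 3109 (array([ 0.52258712, -0.10390496]), np.float64(0.052532858745792596)) 0.14666986048512806
```

>>> jog_arm([
  {"translation":[-1.2,-4,0],"twist":0,"jaw":40},
  {"translation":[0,0,20],"twist":0.171,"jaw":40},
  {"translation":[0,0,20],"twist":0.171,"jaw":40},
  {"translation":[0,0,10],"twist":0,"jaw":40},
  {"translation":[0,0,0],"twist":0,"jaw":40},
])

```text
clock: 7.38
eef_pos: [0.5223, -0.1051, 0.2614]
ee_rot: [-0.267, -3.129, 0.0]
ft_force: [-0.6, 0.2, -1.1]
grip_width: 0.0342
finger_force: 0.0
```

Run:
```python
from h import *
status((.5226,-.104,.174),-.17)
```

```text
tcp [ 0.5223 -0.1051  0.2614] yaw -0.1702 w 0.0342 F [-0.6  0.2 -1.1] T [-0.    0.02 -0.03] q7 1.73 t 7.375
move mm [-0.2  1.1 87.4]
twist -0.0002
```

>>> jog_arm([
  {"translation":[0,1,30],"twist":0,"jaw":40},
  {"translation":[0,0,30],"twist":0,"jaw":40},
  {"translation":[0,0,15],"twist":0,"jaw":40},
  {"translation":[0,0,12],"twist":0,"jaw":40},
  {"translation":[0,0,0],"twist":0,"jaw":40},
])

```text
clock: 8.0
eef_pos: [0.5226, -0.1043, 0.1748]
ee_rot: [-0.271, -3.129, -0.0]
ft_force: [-1.1, -0.2, -0.5]
grip_width: 0.0342
finger_force: 0.0
```

>>> jog_arm([
  {"translation":[0,0,0],"twist":0,"jaw":20},
  {"translation":[0,0,0],"twist":0,"jaw":0},
  {"translation":[0,0,0],"twist":0,"jaw":0},
  {"translation":[0,0,0],"twist":0,"jaw":0},
  {"translation":[0,0,0],"twist":0,"jaw":0},
], grip_force=70)

```text
clock: 8.62
eef_pos: [0.5232, -0.1043, 0.1758]
ee_rot: [0.271, 3.128, 0.001]
ft_force: [-0.7, 0.3, 6.3]
grip_width: 0.0109
finger_force: 68.6
```

Run:
```python
from h import *
status((.5226,-.104,.174),-.17)
```

```text
tcp [ 0.5232 -0.1043  0.1758] yaw -0.1727 w 0.0109 F [-0.7  0.3  6.3] T [ 0.09  0.2  -0.02] q7 1.81 t 8.625
move mm [0.6 0.2 1.8]
twist -0.0027
```

>>> jog_arm([
  {"translation":[0,0,0],"twist":0.1,"jaw":0},
  {"translation":[0,0,0],"twist":0.1,"jaw":0},
  {"translation":[0,0,0],"twist":0.1,"jaw":0},
  {"translation":[0,0,0],"twist":0.1,"jaw":0},
  {"translation":[0,0,0],"twist":0.05,"jaw":0},
])

```text
clock: 9.25
eef_pos: [0.523, -0.1048, 0.1759]
ee_rot: [0.964, 2.988, -0.0]
ft_force: [-1.6, -1.2, 6.3]
grip_width: 0.0109
finger_force: 69.0
```

Run:
```python
from h import *
status((.5226,-.104,.174),-.62)
```

```text
tcp [ 0.523  -0.1048  0.1759] yaw -0.6244 w 0.0109 F [-1.6 -1.2  6.3] T [-0.15  0.34  0.09] q7 1.44 t 9.25
move mm [0.8 0.4 1.9]
twist -0.0044
```

>>> jog_arm([
  {"translation":[0,0,0],"twist":0.02,"jaw":0},
  {"translation":[0,0,0],"twist":0.02,"jaw":0},
  {"translation":[0,0,0],"twist":0.02,"jaw":0},
  {"translation":[0,0,0],"twist":0.02,"jaw":0},
  {"translation":[0,0,0],"twist":0,"jaw":0},
])

```text
clock: 9.88
eef_pos: [0.5229, -0.1048, 0.1758]
ee_rot: [1.081, 2.948, 0.0]
ft_force: [-2.1, -0.4, 6.7]
grip_width: 0.0108
finger_force: 69.0
```

```bash
python3 -c "
from h import *
status(None,-.70)"
```

```text
tcp [ 0.5229 -0.1048  0.1758] yaw -0.7032 w 0.0108 F [-2.1 -0.4  6.7] T [-0.15  0.37 -0.09] q7 1.37 t 9.875
twist -0.0032
```

>>> jog_arm([
  {"translation":[0,0,0],"twist":0.0175,"jaw":0},
  {"translation":[0,0,0],"twist":0.0175,"jaw":0},
  {"translation":[0,0,0],"twist":0,"jaw":0},
  {"translation":[0,0,0],"twist":0,"jaw":0},
  {"translation":[0,0,0],"twist":0,"jaw":0},
])

```text
clock: 10.5
eef_pos: [0.5229, -0.1049, 0.1758]
ee_rot: [1.133, 2.929, 0.0]
ft_force: [-0.8, -1.0, 7.3]
grip_width: 0.0111
finger_force: 69.0
```

```bash
python3 -c "
from h import *
status(None,-.735)"
```

```text
tcp [ 0.5229 -0.1049  0.1758] yaw -0.7381 w 0.0111 F [-0.8 -1.   7.3] T [-0.18  0.41 -0.03] q7 1.34 t 10.5
twist -0.0031
```

>>> jog_arm([
  {"translation":[0,0,0],"twist":0.01,"jaw":0},
  {"translation":[0,0,0],"twist":0.01,"jaw":0},
  {"translation":[0,0,0],"twist":0.01,"jaw":0},
  {"translation":[0,0,0],"twist":0,"jaw":0},
  {"translation":[0,0,0],"twist":0,"jaw":0},
])

```text
clock: 11.12
eef_pos: [0.5229, -0.1049, 0.1758]
ee_rot: [1.177, 2.912, 0.0]
ft_force: [-1.0, -0.7, 7.5]
grip_width: 0.0106
finger_force: 68.9
```

```bash
python3 -c "
from h import *
status(None,-.765)"
```

```text
tcp [ 0.5229 -0.1049  0.1758] yaw -0.768 w 0.0106 F [-1.  -0.7  7.5] T [-0.12  0.36 -0.04] q7 1.32 t 11.125
twist -0.003
```

>>> jog_arm([
  {"translation":[0,0,0],"twist":0.01,"jaw":0},
  {"translation":[0,0,0],"twist":0.01,"jaw":0},
  {"translation":[0,0,0],"twist":0.015,"jaw":0},
  {"translation":[0,0,0],"twist":0,"jaw":0},
  {"translation":[0,0,0],"twist":0,"jaw":0},
])

```text
clock: 11.75
eef_pos: [0.5228, -0.105, 0.1759]
ee_rot: [1.228, 2.89, 0.0]
ft_force: [-1.1, -0.4, 7.0]
grip_width: 0.011
finger_force: 69.0
```

```bash
python3 -c "
from h import *
status(None,-.80)"
```

```text
tcp [ 0.5228 -0.105   0.1759] yaw -0.8032 w 0.011 F [-1.1 -0.4  7. ] T [-0.21  0.41  0.04] q7 1.29 t 11.75
twist -0.0032
```

>>> jog_arm([
  {"translation":[0,0,0],"twist":0.01,"jaw":0},
  {"translation":[0,0,0],"twist":0.01,"jaw":0},
  {"translation":[0,0,0],"twist":0.015,"jaw":0},
  {"translation":[0,0,0],"twist":0,"jaw":0},
  {"translation":[0,0,0],"twist":0,"jaw":0},
])

```text
clock: 12.38
eef_pos: [0.5228, -0.1049, 0.1758]
ee_rot: [1.278, 2.869, 0.0]
ft_force: [-1.6, -1.0, 7.2]
grip_width: 0.0108
finger_force: 69.0
```

```bash
python3 -c "
from h import *
status(None,-.835)"
```

```text
tcp [ 0.5228 -0.1049  0.1758] yaw -0.838 w 0.0108 F [-1.6 -1.   7.2] T [-0.21  0.4   0.02] q7 1.26 t 12.375
twist -0.003
```

>>> jog_arm([
  {"translation":[0,0,0],"twist":0.01,"jaw":0},
  {"translation":[0,0,0],"twist":0.01,"jaw":0},
  {"translation":[0,0,0],"twist":0.015,"jaw":0},
  {"translation":[0,0,0],"twist":0,"jaw":0},
  {"translation":[0,0,0],"twist":0,"jaw":0},
])

```text
clock: 13.0
eef_pos: [0.5228, -0.1049, 0.1758]
ee_rot: [1.326, 2.847, -0.0]
ft_force: [-2.1, -1.2, 6.4]
grip_width: 0.0109
finger_force: 69.0
```

```bash
python3 -c "
from h import *
status(None,-.87)"
```

```text
tcp [ 0.5228 -0.1049  0.1758] yaw -0.8721 w 0.0109 F [-2.1 -1.2  6.4] T [-0.23  0.38  0.2 ] q7 1.23 t 13.0
twist -0.0021
```

>>> jog_arm([
  {"translation":[0,0,0],"twist":0.01,"jaw":0},
  {"translation":[0,0,0],"twist":0.01,"jaw":0},
  {"translation":[0,0,0],"twist":0,"jaw":0},
  {"translation":[0,0,0],"twist":0,"jaw":0},
  {"translation":[0,0,0],"twist":0,"jaw":0},
])

```text
clock: 13.62
eef_pos: [0.5228, -0.105, 0.1758]
ee_rot: [1.354, 2.834, -0.0]
ft_force: [-2.0, -2.2, 6.6]
grip_width: 0.0109
finger_force: 69.1
```

```bash
python3 -c "
from h import *
status(None,-.89)"
```

```text
tcp [ 0.5228 -0.105   0.1758] yaw -0.8914 w 0.0109 F [-2.  -2.2  6.6] T [-0.18  0.26  0.37] q7 1.22 t 13.625
twist -0.0014
```

The torque is climbing, so this is the stop.

>>> jog_arm([
  {"translation":[0,0,0],"twist":0.01,"jaw":0},
  {"translation":[0,0,0],"twist":0.01,"jaw":0},
  {"translation":[0,0,0],"twist":0,"jaw":0},
  {"translation":[0,0,0],"twist":0,"jaw":0},
  {"translation":[0,0,0],"twist":0,"jaw":0},
])

```text
clock: 14.25
eef_pos: [0.5228, -0.105, 0.1758]
ee_rot: [1.381, 2.82, -0.001]
ft_force: [-2.8, -1.1, 7.7]
grip_width: 0.0108
finger_force: 69.2
```

```bash
python3 -c "
from h import *
status(None,-.91)"
```

```text
tcp [ 0.5228 -0.105   0.1758] yaw -0.9108 w 0.0108 F [-2.8 -1.1  7.7] T [-0.18  0.27  0.48] q7 1.2 t 14.25
twist -0.0008
```

>>> jog_arm([
  {"translation":[0,0,0],"twist":0.006,"jaw":0},
  {"translation":[0,0,0],"twist":0.004,"jaw":0},
  {"translation":[0,0,0],"twist":0,"jaw":0},
  {"translation":[0,0,0],"twist":0,"jaw":0},
  {"translation":[0,0,0],"twist":0,"jaw":0},
])

```text
clock: 14.88
eef_pos: [0.5228, -0.105, 0.1759]
ee_rot: [1.395, 2.814, -0.001]
ft_force: [-2.8, -2.4, 6.8]
grip_width: 0.0107
finger_force: 69.3
```

```bash
python3 -c "
from h import *
status(None,-.92)"
```

```text
tcp [ 0.5228 -0.105   0.1759] yaw -0.9204 w 0.0107 F [-2.8 -2.4  6.8] T [-0.04  0.21  0.6 ] q7 1.19 t 14.875
twist -0.0004
```

Torque reads 0.60 N m. I hold it for over a second.

>>> jog_arm([
  {"translation":[0,0,0],"twist":0,"jaw":0},
  {"translation":[0,0,0],"twist":0,"jaw":0},
  {"translation":[0,0,0],"twist":0,"jaw":0},
  {"translation":[0,0,0],"twist":0,"jaw":0},
  {"translation":[0,0,0],"twist":0,"jaw":0},
])

```text
clock: 15.5
eef_pos: [0.5228, -0.105, 0.1758]
ee_rot: [1.395, 2.814, -0.001]
ft_force: [-2.4, -1.5, 7.1]
grip_width: 0.0107
finger_force: 69.3
```

```bash
python3 -c "
from h import *
status(None,-.92)"
```

```text
tcp [ 0.5228 -0.105   0.1758] yaw -0.9204 w 0.0107 F [-2.4 -1.5  7.1] T [-0.13  0.19  0.63] q7 1.19 t 15.5
twist -0.0004
```

>>> jog_arm([
  {"translation":[0,0,0],"twist":0,"jaw":0},
  {"translation":[0,0,0],"twist":0,"jaw":0},
  {"translation":[0,0,0],"twist":0,"jaw":0},
  {"translation":[0,0,0],"twist":0,"jaw":0},
  {"translation":[0,0,0],"twist":0,"jaw":0},
])

```text
clock: 16.12
eef_pos: [0.5228, -0.105, 0.1758]
ee_rot: [1.395, 2.814, -0.001]
ft_force: [-3.0, -1.1, 6.7]
grip_width: 0.0111
finger_force: 69.3
```

```bash
python3 -c "
from h import *
status(None,-.92)"
```

```text
tcp [ 0.5228 -0.105   0.1758] yaw -0.9205 w 0.0111 F [-3.  -1.1  6.7] T [-0.07  0.24  0.64] q7 1.19 t 16.125
twist -0.0005
```

>>> jog_arm([
  {"translation":[0,0,0],"twist":0,"jaw":20},
  {"translation":[0,0,0],"twist":0,"jaw":40},
  {"translation":[0,0,0],"twist":0,"jaw":40},
  {"translation":[0,0,-20],"twist":0,"jaw":40},
  {"translation":[0,0,-40],"twist":0,"jaw":40},
])

```text
clock: 16.75
eef_pos: [0.5216, -0.1038, 0.2342]
ee_rot: [-1.397, -2.81, 0.003]
ft_force: [1.1, 0.6, 0.6]
grip_width: 0.0349
finger_force: 0.0
```

>>> jog_arm([
  {"translation":[0,0,-60],"twist":0,"jaw":50},
  {"translation":[0,0,0],"twist":-0.182,"jaw":50},
  {"translation":[0,0,0],"twist":-0.182,"jaw":50},
  {"translation":[0,0,0],"twist":-0.182,"jaw":50},
  {"translation":[0,0,0],"twist":-0.182,"jaw":50},
])

```text
clock: 17.38
eef_pos: [0.5224, -0.1041, 0.2948]
ee_rot: [-0.296, -3.127, -0.0]
ft_force: [0.1, 0.6, -1.0]
grip_width: 0.0424
finger_force: 0.0
```

>>> jog_arm([
  {"translation":[0,0,0],"twist":-0.182,"jaw":50},
  {"translation":[0,0,0],"twist":-0.182,"jaw":50},
  {"translation":[0,0,0],"twist":0,"jaw":50},
  {"translation":[0,0,0],"twist":0,"jaw":50},
  {"translation":[0,0,0],"twist":0,"jaw":50},
])

```text
clock: 18.0
eef_pos: [0.5226, -0.1042, 0.2948]
ee_rot: [0.263, -3.13, 0.0]
ft_force: [0.7, -0.2, -0.1]
grip_width: 0.0426
finger_force: 0.0
```

Run:
```python
from h import *
status((.4917,.0632,.2328),.169)
im=eyes.get_image("wrist");cv2.imwrite("pics/w3.png",im["pixels"])
m=orange(im,(3,100,80),(25,255,255));v,u=np.nonzero(m[150:210,220:290]);P=np.array([onplane(im,a+220,b+150,.132)[:2] for a,b in zip(u,v)])
mm=P.mean(0);d=np.linalg.svd(P-mm)[2][0];d*=-np.sign(d[0]);print("line",mm,"dial yaw",np.arctan2(-d[1],-d[0]))
```

```text
tcp [ 0.5226 -0.1042  0.2948] yaw 0.1678 w 0.0426 F [ 0.7 -0.2 -0.1] T [-0.04 -0.04 -0.02] q7 2.04 t 18.0
move mm [  2.5 170.2  62. ]
twist -0.0012
line [ 0.51731287 -0.09630609] dial yaw -0.8701813691221056
```

View pics/w3.png

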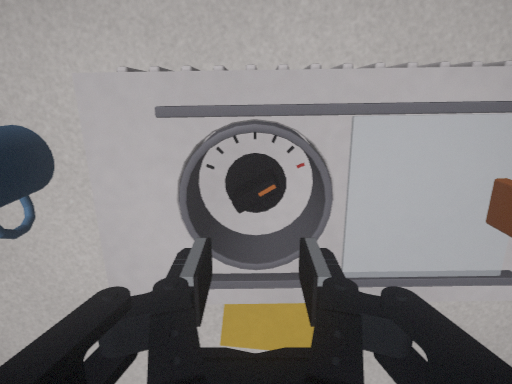

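The dial line at (267,190) stays turned to about -0.87 rad, at the stop. Now I shut the guard.

>>> jog_arm([
  {"translation":[2.5,57,0],"twist":0,"jaw":60},
  {"translation":[0,57,0],"twist":0,"jaw":60},
  {"translation":[0,56,0],"twist":0,"jaw":60},
  {"translation":[0,0,0],"twist":0,"jaw":60},
  {"translation":[0,0,30],"twist":0,"jaw":60},
])

```text
clock: 18.68
eef_pos: [0.493, 0.0632, 0.2664]
ee_rot: [-0.266, 3.125, 0.002]
ft_force: [0.1, -0.1, 0.0]
grip_width: 0.0511
finger_force: 0.0
```

Run:
```python
from h import *
status((.4917,.0632,.2328),.169)
```

```text
tcp [0.493  0.0632 0.2664] yaw 0.1699 w 0.0511 F [ 0.1 -0.1  0. ] T [0.   0.02 0.02] q7 1.68 t 18.675
move mm [ 1.5  0.2 33.6]
twist 0.0009
```

>>> jog_arm([
  {"translation":[0,0,17],"twist":0,"jaw":60},
  {"translation":[0,0,16],"twist":0,"jaw":60},
  {"translation":[0,0,0],"twist":0,"jaw":0},
  {"translation":[0,0,0],"twist":0,"jaw":0},
  {"translation":[0,0,0],"twist":0,"jaw":0},
], grip_force=30)

```text
clock: 19.3
eef_pos: [0.492, 0.0628, 0.2326]
ee_rot: [-0.267, 3.129, -0.0]
ft_force: [-0.3, -2.3, -0.2]
grip_width: 0.0092
finger_force: 32.0
```

>>> jog_arm([
  {"translation":[0,-24,0],"twist":0,"jaw":0},
  {"translation":[0,-24,0],"twist":0,"jaw":0},
  {"translation":[0,-24,0],"twist":0,"jaw":0},
  {"translation":[0,-24,0],"twist":0,"jaw":0},
  {"translation":[0,-24,0],"twist":0,"jaw":0},
])

```text
clock: 19.92
eef_pos: [0.5134, -0.0545, 0.2327]
ee_rot: [-0.269, 3.126, 0.002]
ft_force: [4.7, 3.6, -3.0]
grip_width: 0.0091
finger_force: 31.5
```

>>> jog_arm([
  {"translation":[0,-2,0],"twist":0,"jaw":0},
  {"translation":[0,-1,0],"twist":0,"jaw":0},
  {"translation":[0,0,0],"twist":0,"jaw":0},
  {"translation":[0,0,0],"twist":0,"jaw":0},
  {"translation":[0,0,0],"twist":0,"jaw":0},
])

```text
clock: 20.55
eef_pos: [0.5141, -0.0584, 0.2327]
ee_rot: [-0.267, 3.125, -0.002]
ft_force: [5.5, -0.6, -4.7]
grip_width: 0.0094
finger_force: 31.5
```

Run:
```python
from h import *
status((.5137,-.0581,.2328),.169)
```

```text
tcp [ 0.5141 -0.0584  0.2327] yaw 0.1706 w 0.0094 F [ 5.5 -0.6 -4.7] T [-0.19 -1.04  0.34] q7 1.99 t 20.55
move mm [ 0.3  0.3 -0.1]
twist 0.0016
```

>>> jog_arm([
  {"translation":[0,-1,0],"twist":0,"jaw":0},
  {"translation":[0,-1,0],"twist":0,"jaw":0},
  {"translation":[0,-1,0],"twist":0,"jaw":0},
  {"translation":[0,0,0],"twist":0,"jaw":0},
  {"translation":[0,0,0],"twist":0,"jaw":0},
])

```text
clock: 21.18
eef_pos: [0.5144, -0.0598, 0.2326]
ee_rot: [-0.269, 3.126, 0.001]
ft_force: [4.3, 2.4, -2.4]
grip_width: 0.0091
finger_force: 31.5
```

Run:
```python
from h import *
status((.5137,-.0581,.2328),.169)
```

```text
tcp [ 0.5144 -0.0598  0.2326] yaw 0.1715 w 0.0091 F [ 4.3  2.4 -2.4] T [ 0.49 -0.85  0.26] q7 2.0 t 21.175
move mm [ 0.3  1.8 -0.2]
twist 0.0025
```

>>> jog_arm([
  {"translation":[0,-2,0],"twist":0,"jaw":0},
  {"translation":[0,-1,0],"twist":0,"jaw":0},
  {"translation":[0,0,0],"twist":0,"jaw":0},
  {"translation":[0,0,0],"twist":0,"jaw":0},
  {"translation":[0,0,0],"twist":0,"jaw":0},
])

```text
clock: 21.8
eef_pos: [0.5145, -0.0602, 0.2326]
ee_rot: [-0.271, 3.127, 0.008]
ft_force: [2.7, 9.1, 0.1]
grip_width: 0.0094
finger_force: 31.9
```

Run:
```python
from h import *
status((.5137,-.0581,.2328),.169)
```

```text
tcp [ 0.5145 -0.0602  0.2326] yaw 0.1732 w 0.0094 F [2.7 9.1 0.1] T [ 1.68 -0.51  0.21] q7 2.0 t 21.8
move mm [ 0.4  2.2 -0.2]
twist 0.0042
```

The guard has met its shut end: 9 N and no further motion, and the tab is where the shut position predicts. I release and lift.

>>> jog_arm([
  {"translation":[0,2,0],"twist":0,"jaw":0},
  {"translation":[0,0,0],"twist":0,"jaw":50},
  {"translation":[0,0,0],"twist":0,"jaw":50},
  {"translation":[0,0,-40],"twist":0,"jaw":50},
  {"translation":[0,0,-60],"twist":0,"jaw":50},
])

```text
clock: 22.42
eef_pos: [0.5116, -0.0626, 0.3316]
ee_rot: [0.263, -3.125, 0.0]
ft_force: [1.6, 0.6, -0.3]
grip_width: 0.0425
finger_force: 0.0
```

>>> jog_arm([
  {"translation":[0,50,-40],"twist":0,"jaw":50},
  {"translation":[0,50,0],"twist":0,"jaw":50},
  {"translation":[0,0,0],"twist":0,"jaw":50},
  {"translation":[0,0,0],"twist":0,"jaw":50},
  {"translation":[0,0,0],"twist":0,"jaw":50},
])

```text
clock: 23.05
eef_pos: [0.4962, 0.0334, 0.3707]
ee_rot: [0.261, -3.13, 0.001]
ft_force: [0.1, 0.1, -0.4]
grip_width: 0.0429
finger_force: 0.0
```

Run:
```python
from h import *
status()
im=eyes.get_image("wrist");cv2.imwrite("pics/w4.png",im["pixels"])
m=orange(im);k,l,st,c=cv2.connectedComponentsWithStats(m)
for i in range(1,k):
    if st[i,4]>20: print(st[i],c[i],onplane(im,*c[i],.18))
```

```text
tcp [0.4962 0.0334 0.3707] yaw 0.1661 w 0.0429 F [ 0.1  0.1 -0.4] T [-0.01 -0.08 -0.01] q7 1.66 t 23.05
[137 169  13  38 337] [143.05934718 187.73293769] [ 0.51442752 -0.0607428   0.18      ]
```

View pics/w4.png

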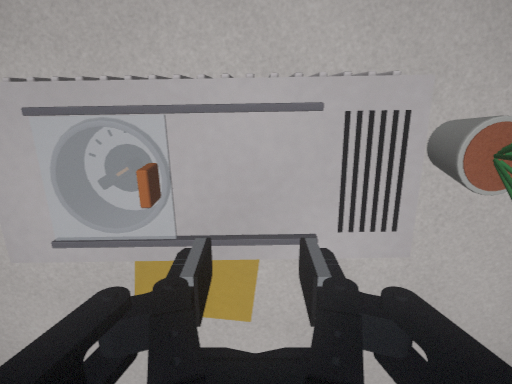

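The guard covers the well with its tab at (143,188), which is (0.514, -0.061). The dial line at (123,171) is still turned to off, and the arm is clear of everything.

```bash
python3 -c "
from h import *
print(robot.hand_in())"
```

```text
the job is handed in; nothing more can be done
None
```

I turned the heater off and handed the job in: guard opened, dial held against its off stop at about 0.6 N m for over a second, guard slid shut again, arm clear; the verdict was not shown.

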